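Swap two travel routers on their test pads and start the test

ROBOT

A 6-joint arm with a two-finger parallel gripper is mounted at the origin on the work surface. World frame = base frame: x ahead of the robot, y to its left, z up, the work surface at z = 0. Lengths are in mm, angles in rad, forces in N, time in s.
With the tool pointing down it reaches from about 275 to 750 mm from the base axis. Payload 10.2 kg.
Tool frame: the origin (TCP) lies between the finger pads; the fingertips stand 22 mm ahead of it and the grasp point (between the pads) lies 3 mm ahead of it (ctrl.nose_length is the distance from the TCP to the fingertips, in mm); z points along the fingers, y is the line along which they close (so a half turn about z gives the same grasp; the last joint's range is limited). The gripper opens to 85 mm and grips with 20 to 120 N. Pads are 22 mm wide; open, the fingers measure 114 mm over their backs; the gripper's body (76 mm by 85 mm) begins 54 mm behind the grasp point. The pads swing forward as they close: fully open they stand 13 mm farther back than shut.
Start: joints at [1.021, 0.313, 1.498, -0, 1.331, -0.223], TCP at [168.545, 497.216, 253.294] pointing down, gripper open.
Joint ranges: [-2.94, 2.94], [-0.97, 2.17], [0.19, 2.56], [-1.23, 4.37], [0.02, 3.11], [-2.88, 2.88]. Speed limits (rad/s): [2.39, 2.39, 3.01, 3.14, 3.14, 3.14].

INTERFACE

Orientations are given as a unit quaternion [w, x, y, z].
In Python, from rig import sense, imaging, ctrl gives the robot as it stands. The module is installed in compiled form; this text tells all that it offers.
- The arm moves only by the tool apply_moves, never from a script. Its argument "commands" is a list of rows, each a list of 5 numbers: the gripper command: -1 is fully open, 1 is shut, values between are in proportion, then the shift along the tool's x, y, z in mm, then the turn about the tool's z in degrees. A call has 1 to 20 rows; each row shifts and turns the commanded pose from where the row before left it, along the tool's axes as they then stand; what a row does not reach is not made up. A row lasts 1/8 s, in which the tool goes at most 62.5 mm and 10.7 degrees, less where a joint would pass 70% of its speed; a pose out of reach is approached as far as the arm can. A call is refused whole if a number of a shift passes 62.5 or a number of a turn 10.7, either way. A call with a gripper value outside its range is refused whole. The fingers move at their own pace and stop on an object; "newtons" is the grip in N (left out, the last holds). Time passes only in rows, so rows that do not move let the fingers close. It gives the time, the measured TCP pose, the force, the opening and the grip force at its end, in the units of the state.
- sense(): the state, without advancing time (a new reading comes with each control period).
- imaging.capture(name): name is "side" or "top"; returns the picture (420x560x3 uint8, blue, green, red); there is no depth.
- imaging.calibration(name): a dict with "camera_matrix" (3x3 intrinsics, pixels), "world_to_cam" (4x4, takes a point from world to camera coordinates). Camera axes: x right, y up, looking along -z (the intrinsics and any distortion apply to the point x, -y, -z); pixel columns grow to the right and rows downward; lengths in mm; the calibration is good to about 2 mm. A picture is of the moment at which its call begins. calibration takes no time and is no camera call.
- ctrl.finish_job(): hands the job in; it is judged then, once.
The state is a dict: "time_s": time; "joints": joint angles; "dq": joint speeds; "tau": joint torques, N m; "eef_pos": TCP position; "ee_rot": TCP orientation; "force": force on the tool from outside, world axes, zero at the start; "wrist_torque": the same for the moment, N m; "grip_width": opening from 0.0 (shut) to 1.0 (fully open); "grip_force": force on a finger pad.
Only numpy, scipy, OpenCV 4.12 (cv2) and the standard library are available. Lean on these libraries where they do the work, as an engineer would, in place of code of your own. Each camera call takes 0.05 s, during which the arm holds its last target. There are 200 camera calls.

TASK

The two small routers stand on each other's test pads. Swap them so that the blue one stands on the blue pad and the yellow one on the yellow pad: park one of them on the free grey pad, move the other to its own pad, then bring the parked one home, each set down gently, upright, centred and square on its pad. Then turn the controller's knob until its white pointer meets the green mark, leave the mug, screwdriver and power plug where they are, and let go of everything.

Things in the scene. Friction and masses are not known exactly. Their poses are not given: they have to be found in the camera images.
- router_blue: the blue router: black box 48 mm (its x) x 104 mm (its y) x 36 mm high, with a blue cover plate on top; about 0.25 kg. Two thin fixed antennas (9 mm thick) rise at its ends, y = +-48 mm, x = +14 mm, from the box's top, leaning outward to y = +-57 mm at 83 mm above its underside. Origin at the centre of its underside, z up, row of sockets on +x. It can be gripped across its 48 mm depth, midway between the antennas. Either way round on a pad is fine
- router_yellow: the yellow router: black box 48 mm (its x) x 104 mm (its y) x 36 mm high, with a yellow cover plate on top; about 0.25 kg. Two thin fixed antennas (9 mm thick) rise at its ends, y = +-48 mm, x = +14 mm, from the box's top, leaning outward to y = +-57 mm at 83 mm above its underside. Origin at the centre of its underside, z up, row of sockets on +x. It can be gripped across its 48 mm depth, midway between the antennas. Either way round on a pad is fine
- pad_blue: the blue router's test pad: flat, fixed to the desk, 90 (x) x 150 (y) x 4 mm thick: a blue border round a black rubber face with blue corner marks for a router's outline. Origin at the centre of its underside, z up; its face is at z = 4 mm in its frame
- pad_yellow: the yellow router's test pad: flat, fixed to the desk, 90 (x) x 150 (y) x 4 mm thick: a yellow border round a black rubber face with yellow corner marks for a router's outline. Origin at the centre of its underside, z up; its face is at z = 4 mm in its frame
- pad_spare: the free parking pad: flat, fixed to the desk, 90 (x) x 150 (y) x 4 mm thick: a grey border round a black rubber face with grey corner marks for a router's outline. Origin at the centre of its underside, z up; its face is at z = 4 mm in its frame
- controller: white control box fixed to the desk, 100 (x) x 110 (y) x 30 mm high, with a knob in the middle of its top and a ring of thin grey tick marks and one broad green mark (15 x 10 mm). Origin at the centre of its underside, z up. The green mark lies on the box's top 42 mm from the knob's axis, at 77 degrees counter-clockwise (seen from above) from the box's +x, so nearly on its +y side; the box's red lamp is at its +x, -y corner
- selector (a joint): angle of the knob in rad, 0 to 3.0, growing clockwise seen from above; at 0 the white pointer line points to the controller's -x; at 1.80 it meets the green mark. It turns easily (0.03 N m of friction) and stays where it is left
- selector_grip (a point): on the knob's axis, 67 mm above the desk: the height to grip. The knob is a black upright bar grip 42 mm long, 14 mm wide, 32 mm tall (its top 74 mm above the desk, its foot at 44 mm), standing on a 44 mm disc; the point turns with the knob: its x lies along the bar and the white pointer line runs along the bar's top to its -x end and down that end
- mug: white mug, rim radius 40 mm, 90 mm high, handle on +y; leave alone. Origin at the centre of its underside
- screwdriver: screwdriver lying on the desk along its x axis; leave alone. Origin under its middle
- power_plug: black plug-in power supply, about 46 x 34 x 30 mm, brass pins on +x; leave alone. Origin at the centre of its underside

How it is judged:
By the outcome, as a careful person would: the job done as asked, in the order asked, and still so for the second after the job is handed in, with the robot touching nothing.
It also fails if it takes over 72 s, if anything falls off the work surface, if the arm or the gripper's body presses on something with over 40 N, if the wrist force passes 120 N, or if a joint passes its speed limit or range.

## Working session

There is one attempt and no reset: what is moved stays moved. The work goes in short steps, Python scripts to look and compute and a tool call to move; the robot and the scene stay as the last step left them, time stands still between calls to the robot, and variables do not carry over. Pictures are saved under pics/ and viewed, at most 10 in all, crops included, and the job is handed in when it is done.

Besides the shell and the picture viewer there is one more tool, called after "Call:" in YAML: its name, and indented under it one key for each argument. apply_moves: Moves the arm, as the interface text tells. Its arguments: {"type":"object","properties":{"commands":{"type":"array","items":{"type":"array","items":{"type":"number"}}},"newtons":{"type":"number"}},"required":["commands"]}

```bash
mkdir -p pics; python3 - <<'E'
from rig import sense, imaging, ctrl
import cv2,numpy as np
for n in("top","side"):
    im=imaging.capture(n); cv2.imwrite(f"pics/{n}0.png",im)
    c=imaging.calibration(n); print(n,{k:np.round(v,3).tolist() for k,v in c.items()})
s=sense();print(s["time_s"],s["eef_pos"],s["ee_rot"],ctrl.nose_length,s["grip_width"])
E
```

```text
top {'camera_matrix': [[473.564, 0.0, 273.098], [0.0, 473.564, 204.667], [0.0, 0.0, 1.0]], 'world_to_cam': [[0.007, -1.0, -0.024, 8.009], [0.996, 0.005, 0.091, -514.452], [-0.091, -0.024, 0.996, -1060.652], [0.0, 0.0, 0.0, 1.0]]}
side {'camera_matrix': [[387.161, 0.0, 282.136], [0.0, 387.161, 214.604], [0.0, 0.0, 1.0]], 'world_to_cam': [[0.995, -0.097, -0.009, -511.468], [0.06, 0.538, 0.841, -93.57], [-0.076, -0.837, 0.541, -869.435], [0.0, 0.0, 0.0, 1.0]]}
0.1 [168.45767391 497.03559826 252.78863297] [-2.06995819e-04  1.62681681e-01  9.86678442e-01 -5.28268826e-04] 22.0 1.0026115485393576
```

View pics/top0.png

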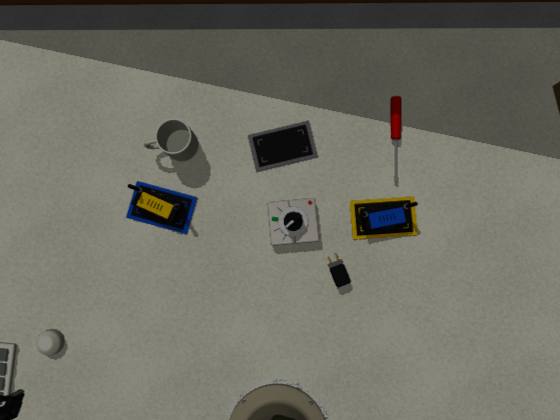

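View pics/side0.png

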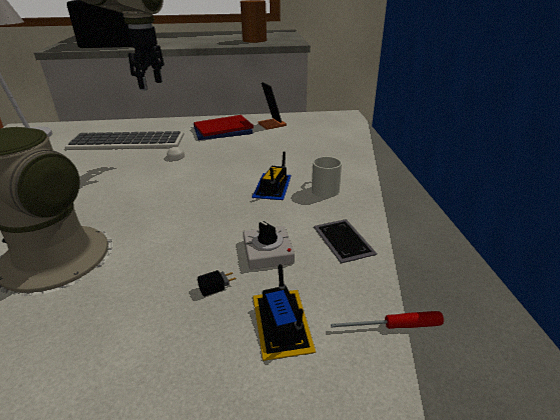

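The top view shows the blue pad, holding the yellow router, at (162,207), and the yellow pad, holding the blue router, at (384,218). The spare pad is at (283,146), the controller at (294,224) with its green mark on the left at (275,219), the mug at (176,138) and the plug at (340,272). The side view agrees with this layout.

```bash
cat > h.py <<'E'
import cv2,numpy as np
from rig import sense, imaging, ctrl
def ray(n,uv,z):
    c=imaging.calibration(n);K=np.array(c["camera_matrix"]);T=np.array(c["world_to_cam"]);R=T[:3,:3];t=T[:3,3]
    uv=np.atleast_2d(uv).astype(float)
    d=np.c_[(uv-[K[0,2],K[1,2]])/K[0,0],np.ones(len(uv))]*[1,-1,-1]
    o=-R.T@t; d=d@R
    return (o+d*((z-o[2])/d[:,2])[:,None])[:,:2]
def proj(n,p):
    c=imaging.calibration(n);K=np.array(c["camera_matrix"]);T=np.array(c["world_to_cam"])
    q=(T[:3,:3]@np.atleast_2d(p).T+T[:3,3:]).T*[1,-1,-1]; q=q@K.T
    return q[:,:2]/q[:,2:]
def mask(im,col):
    h=cv2.cvtColor(im,cv2.COLOR_BGR2HSV)
    lo,hi={"blue":((105,130,50),(125,255,255)),"yellow":((18,130,60),(34,255,255)),"green":((50,120,50),(85,255,255))}[col]
    return cv2.inRange(h,lo,hi)
def blobs(m,roi):
    u0,v0,u1,v1=roi; k=np.zeros_like(m);k[v0:v1,u0:u1]=m[v0:v1,u0:u1]
    return k
def rect(n,pts,z):
    p=ray(n,pts,z).astype(np.float32); (c,s,a)=cv2.minAreaRect(p)
    a=a if s[0]<s[1] else a-90   # angle of the short side from world x
    return np.round(c,1),np.round(sorted(s),1),round((a+90)%180-90,1)
E
python3 - <<'E'
from h import *
n="top";im=cv2.imread("pics/top0.png")
def cc(m,z,what):
    k,l,st,ce=cv2.connectedComponentsWithStats(m)
    for i in range(1,k):
        if st[i,4]>15:
            ys,xs=np.where(l==i); p=np.c_[xs,ys]
            print(what,st[i,4],np.round(ce[i],1),rect(n,p,z),"centroid",np.round(ray(n,ce[i],z),1))
R={"B":(115,170,210,245),"Y":(340,185,430,250)}
for r in R:
    for c in("blue","yellow"):
        m=blobs(mask(im,c),R[r]); pad=(r=="B")==(c=="blue")
        if pad:
            ys,xs=np.where(m>0); print("pad",c,rect(n,np.c_[xs,ys],4))
        else: cc(m,37,"cover "+c)
cc(blobs(mask(im,"green"),(260,190,330,255)),30,"green")
# spare pad: dark region
g=cv2.cvtColor(im,cv2.COLOR_BGR2GRAY)
for t in(50,85):
    m=blobs(((g<t)*255).astype(np.uint8),(240,115,325,175)); cc(m,4,f"spare<{t}")
m=blobs(((g>150)*255).astype(np.uint8),(255,185,330,260));cc(m,30,"ctrl white")
m=blobs(((g<40)*255).astype(np.uint8),(270,205,315,240));cc(m,40,"knob dark")
c=lambda x0,y0,x1,y1:cv2.resize(im[y0:y1,x0:x1],(400,300),interpolation=cv2.INTER_CUBIC)
cv2.imwrite("pics/z.png",np.vstack([np.hstack([c(114,172,210,244),c(338,180,434,252)]),np.hstack([c(248,186,344,258),c(235,110,331,182)])]))
E
```

```text
pad blue (array([509.7, 273.4]), array([ 89. , 148.3]), -15.0)
cover yellow 527 [154.6 204.7] (array([512. , 280.4]), array([34.8, 79.2]), -23.5) centroid [[511.8 280.2]]
cover blue 553 [386.6 217.3] (array([ 486. , -244.2]), array([34.9, 79.4]), 11.2) centroid [[ 486.  -244.2]]
pad yellow (array([ 487.7, -243.1]), array([ 89.8, 149.5]), 4.4)
green 22 [274.3 218.6] (array([482.3,   7.4]), array([ 6.8, 11.4]), 0.3) centroid [[482.    7.8]]
spare<50 1749 [282.4 145.2] (array([657.1,  -9.4]), array([ 75.5, 131.4]), 13.8) centroid [[657.   -9.5]]
spare<85 2400 [282.3 146.1] (array([655.1,  -9.2]), array([ 91.6, 148.8]), 13.7) centroid [[655.   -9.4]]
knob dark 246 [293.3 220.7] (array([476.3, -34.4]), array([40.4, 40.5]), -89.7) centroid [[477. -35.]]
```

View pics/z.png

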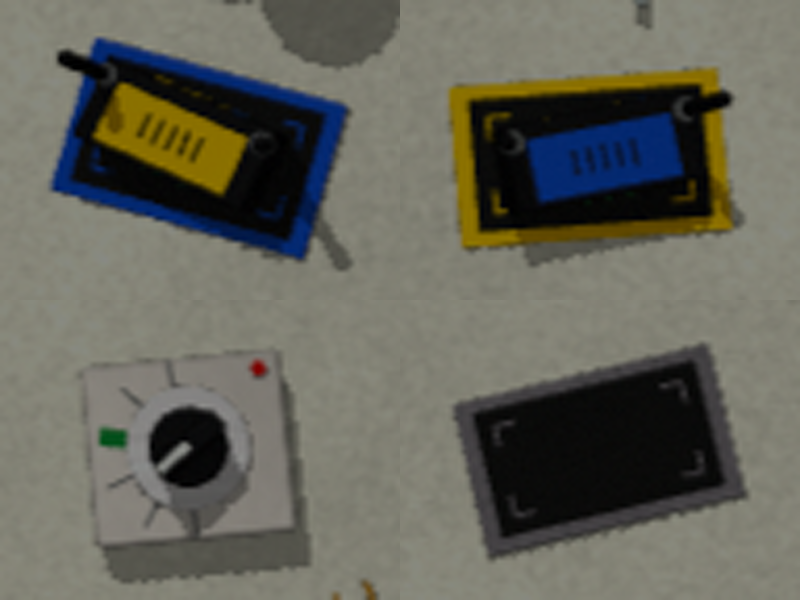

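The crops show:
- **Yellow router:** turned about 8° from its pad.
- **Blue router:** turned about 7° from its pad.
- **Knob:** the pointer runs from the knob centre (190,445) toward lower left (162,470), about 48° short of the green mark at (112,437).
- **Spare pad:** free.

I'll set up the planning next.

```bash
cat >> h.py <<'E'
def go(x,y,z,yaw):
    """turn (deg about tool z) to bring tool y to yaw (mod 180), and the shift in tool axes after the turn"""
    s=sense(); w,a,b,c=s["ee_rot"]; from scipy.spatial.transform import Rotation as Ro
    R=Ro.from_quat([a,b,c,w]).as_matrix(); cur=np.degrees(np.arctan2(R[1,1],R[0,1]))
    turn=(cur-yaw+90)%180-90
    d=np.array([x,y,z])-s["eef_pos"]
    R2=R@Ro.from_euler("z",turn,degrees=True).as_matrix()
    print("yaw",round(cur,1),"tilt",np.round(R[2,:2],3),"turn",round(turn,1),"shift",np.round(d@R2,1),"q6",round(np.degrees(s["joints"][5])),"pos",np.round(s["eef_pos"],1),"t",s["time_s"],"w",round(s["grip_width"],3))
E
python3 - <<'E'
from h import *
go(511.8,280,150,-23.5)
for uv in([154.6,204.7],[386.6,217.3]): print(ray("top",uv,40))
print("mug",ray("top",[[174,138]],45))
im=cv2.imread("pics/top0.png");g=cv2.cvtColor(im,cv2.COLOR_BGR2GRAY);print(g[205,262:325],g[190:252,305])
E
```

```text
yaw 71.3 tilt [ 0.    -0.001] turn -85.2 shift [  62.  -401.4  102.8] q6 -13 pos [168.5 497.  252.8] t 0.1 w 1.003
[[511.5926254  279.44646214]]
[[ 485.69185201 -243.59963956]]
mug [[664.41060396 238.00422147]]
[131 131 130 127 126 123 123 131 130 130 129 128 128 129 128 128 128 129
 129 130 128 127 128 127 128 127 108  91 118 127 127 126 125 124 123 124
 125 125 125 125 124 123 122 122 122 123 120 117 116 118 120 121 113  87
 102 132 129 129 129 129 129 131 132] [127 130 129 127 126 128 129 130 100 110 122 124 123 122 123 122 121 122
 121 121 122 122 122 118 117 126 127 127 131 130 132 131 132 135 135 112
 106  90  82  79  77  83  84 100 124 128 127 128 128 127 130 108  71  80
  83  81  82  85  84  83  82  81]
```

Call:
apply_moves:
  commands:
    - [-1,0,0,11,10.5]
    - [-1,0,0,11,10.5]
    - [-1,0,0,11,10.5]
    - [-1,0,0,11,10.5]
    - [-1,0,0,11,10.5]
    - [-1,0,0,11,10.5]
    - [-1,0,0,11,10.5]
    - [-1,0,0,11,10.5]
    - [-1,0,0,11,10.5]
    - [-1,-8,50,0,0]
    - [-1,-8,50,0,0]
    - [-1,-8,50,0,0]
    - [-1,-8,50,0,0]
    - [-1,-8,50,0,0]
    - [-1,-8,50,0,0]
    - [-1,-7,50,0,0]
    - [-1,-7,50,0,0]
    - [-1,0,0,0,0]
    - [-1,0,0,0,0]
  newtons: 40

```text
time_s: 2.48
eef_pos: [511.1, 282.6, 153.8]
ee_rot: [-0.0, 0.835, 0.55, -0.001]
force: [-0.3, 0.0, 0.8]
grip_width: 0.995
grip_force: 0.0
```

```bash
python3 -c "
from h import *
go(511.6,279.4,31,-23.5)
cv2.imwrite('pics/s1.png',imaging.capture('side'));cv2.imwrite('pics/t1.png',imaging.capture('top'))"
```

```text
yaw -23.2 tilt [-0.001 -0.001] turn 0.3 shift [ -2.7   1.9 122.8] q6 41 pos [511.1 282.6 153.8] t 2.475 w 0.995
```

View pics/s1.png

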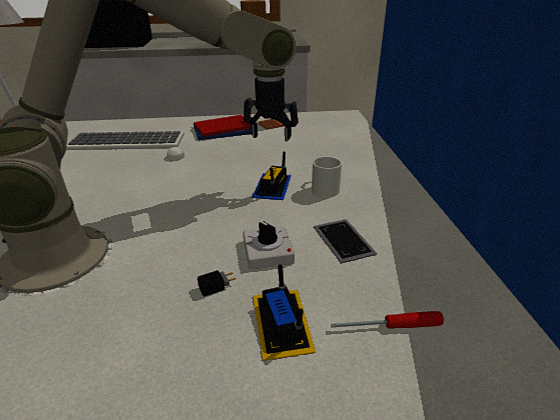

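The gripper, fingers open, is above the yellow router: tips at (271,135), router at (272,178). I'll go down and grip.

Call:
apply_moves:
  commands:
    - [-1,-2.7,2,30,0.3]
    - [-1,0,0,30,0]
    - [-1,0,0,25,0]
    - [-1,0,0,18,0]
    - [-1,0,0,12,0]
    - [-1,0,0,8,0]
    - [-1,0,0,0,0]
    - [1,0,0,0,0]
    - [1,0,0,0,0]
    - [1,0,0,0,0]
    - [1,0,0,0,0]
    - [1,0,0,0,0]
    - [1,0,0,0,0]
    - [1,0,0,0,0]
    - [1,0,0,0,0]
  newtons: 40

```text
time_s: 4.45
eef_pos: [513.2, 279.3, 32.2]
ee_rot: [0.0, 0.836, 0.548, 0.001]
force: [1.8, -0.8, 5.2]
grip_width: 0.551
grip_force: 43.0
```

```bash
python3 -c "
from h import *
go(655.8,-9.4,140,13.7)"
```

```text
yaw -23.5 tilt [0.001 0.002] turn -37.2 shift [-314.3   70.4 -107.6] q6 41 pos [513.2 279.3  32.2] t 4.45 w 0.551
```

Call:
apply_moves:
  commands:
    - [1,0,0,-15,0]
    - [1,0,0,-25,-5]
    - [1,0,0,-25,-8]
    - [1,0,0,-25,-8]
    - [1,0,0,-18,-8]
    - [1,0,0,0,-8.2]
    - [1,-25,5,0,0]
    - [1,-45,10,0,0]
    - [1,-45,10,0,0]
    - [1,-45,10,0,0]
    - [1,-45,10,0,0]
    - [1,-45,10,0,0]
    - [1,-40,10,0,0]
    - [1,-24,5,0,0]
    - [1,0,0,0,0]
    - [1,0,0,0,0]

```text
time_s: 6.45
eef_pos: [654.2, -8.5, 139.3]
ee_rot: [-0.001, 0.618, 0.786, -0.0]
force: [-0.1, -0.2, -3.2]
grip_width: 0.549
grip_force: 42.1
```

```bash
python3 -c "
from h import *
go(655.6,-9.4,33,13.7);print(sense()['force'],sense()['grip_force'])
cv2.imwrite('pics/s2.png',imaging.capture('side'))"
```

```text
yaw 13.7 tilt [ 0.001 -0.001] turn 0.0 shift [ -1.3   1.3 106.3] q6 -25 pos [654.2  -8.5 139.3] t 6.45 w 0.549
[-0.09003036 -0.24349217 -3.21827248] 42.082908153533936
```

View pics/s2.png

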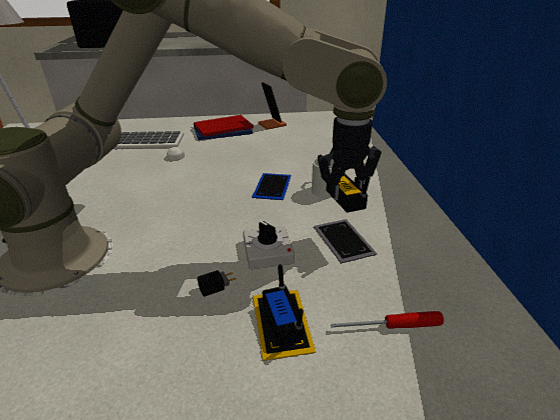

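The yellow router hangs level in the gripper at (347,193), above the grey pad (345,240). I'll lower it, the last part slowly.

Call:
apply_moves:
  commands:
    - [1,-1.3,1.3,20,0]
    - [1,0,0,28,0]
    - [1,0,0,25,0]
    - [1,0,0,16,0]
    - [1,0,0,8,0]
    - [1,0,0,4,0]
    - [1,0,0,2,0]
    - [1,0,0,1,0]
    - [1,0,0,0.5,0]
    - [1,0,0,0.5,0]
    - [1,0,0,0,0]

```text
time_s: 7.88
eef_pos: [656.3, -10.3, 34.4]
ee_rot: [0.0, 0.618, 0.786, 0.0]
force: [-0.1, 0.2, -2.8]
grip_width: 0.55
grip_force: 42.1
```

Call:
apply_moves:
  commands:
    - [1,0,0,0.7,0]
    - [1,0,0,0.7,0]
    - [1,0,0,0.5,0]
    - [1,0,0,0,0]

```text
time_s: 8.38
eef_pos: [656.3, -10.3, 32.4]
ee_rot: [-0.0, 0.618, 0.786, -0.0]
force: [0.7, -0.4, -2.3]
grip_width: 0.558
grip_force: 42.2
```

Call:
apply_moves:
  commands:
    - [1,0,0,0.6,0]
    - [1,0,0,0,0]
    - [-0.1,0,0,0,0]
    - [0.2,0,0,0,0]
    - [0.3,0,0,0,0]
    - [-1,0,0,0,0]
    - [-1,0,0,0,0]
    - [-1,0,0,0,0]
    - [-1,0,0,0,0]
    - [-1,0,0,-15,0]
    - [-1,0,0,-30,0]
    - [-1,0,0,-35,0]
    - [-1,0,0,-40,0]
    - [-1,0,0,0,0]

```text
time_s: 10.12
eef_pos: [657.7, -10.5, 156.5]
ee_rot: [0.003, 0.618, 0.786, 0.002]
force: [0.1, 0.8, -0.4]
grip_width: 0.999
grip_force: 0.0
```

```bash
python3 -c "
from h import *
go(485.7,-243.6,140,11.2)"
```

```text
yaw 13.7 tilt [-0.003  0.007] turn 2.5 shift [-195.2 -214.1   15.6] q6 -25 pos [657.7 -10.5 156.5] t 10.125 w 0.999
```

Call:
apply_moves:
  commands:
    - [-1,-20,-21,0,2.5]
    - [-1,-39,-43,0,0]
    - [-1,-39,-43,4,0]
    - [-1,-39,-43,4,0]
    - [-1,-39,-43,4,0]
    - [-1,-20,-21,4,0]
    - [-1,0,0,0,0]
    - [-1,0,0,0,0]

```text
time_s: 11.12
eef_pos: [485.7, -244.1, 135.9]
ee_rot: [-0.0, 0.635, 0.773, 0.0]
force: [-0.5, -0.0, -0.2]
grip_width: 1.0
grip_force: 0.0
```

```bash
python3 - <<'E'
from h import *
go(485.7,-243.6,32,11.2)
im=imaging.capture("top");cv2.imwrite("pics/t3.png",im)
y=blobs(mask(im,"yellow"),(235,110,331,182));v,u=np.where(y>0)
print("yellow cover",len(u),rect("top",np.c_[u,v],40),ray("top",[u.mean(),v.mean()],40))
c=lambda x0,y0,x1,y1:cv2.resize(im[y0:y1,x0:x1],(400,300),interpolation=cv2.INTER_CUBIC)
cv2.imwrite("pics/z3.png",np.hstack([c(235,110,331,182),c(248,186,344,258)]))
E
```

```text
yaw 11.2 tilt [0. 0.] turn -0.0 shift [  0.5   0.  103.9] q6 -50 pos [ 485.7 -244.1  135.9] t 11.125 w 1.0
yellow cover 528 (array([651. , -10.2]), array([35.3, 78.6]), 13.9) [[650.99854512 -10.30126844]]
```

View pics/z3.png

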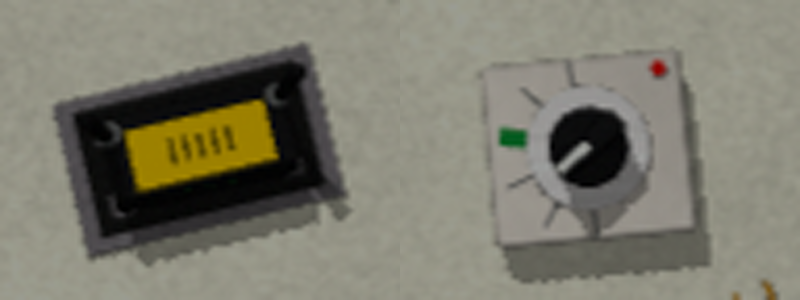

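The yellow router sits square on the grey pad, cover at (202,145) in the left crop, with light antenna-base rings at (108,133) and (278,95). The cover's centre is about 5 mm from where the gripper held the box, so the cover looks off-centre on the box. I'll check that using the antenna bases, which must lie at x=+14.

```bash
python3 - <<'E'
from h import *
im=cv2.imread("pics/t3.png")
uv=np.array([[235+108/4.167,110+133/4.167],[235+278/4.167,110+95/4.167]])
p=ray("top",uv,40);print(p,np.linalg.norm(p[0]-p[1]))
a=np.radians(13.8);ex=np.array([np.cos(a),np.sin(a)])
print("box centre from rings",p.mean(0)-14*ex)
# bright 8x crop
c=cv2.convertScaleAbs(im[115:175,242:324],alpha=4,beta=0)
c=cv2.resize(c,(800,585),interpolation=cv2.INTER_CUBIC)
# where a box at tcp should have its top corners, underside corners
for ctr,col in(((656.3,-10.3),(0,0,255)),((651,-10.3),(0,255,0))):
    ey=np.array([-ex[1],ex[0]])
    q=[np.r_[np.array(ctr)+sx*24*ex+sy*52*ey,40] for sx,sy in((1,1),(1,-1),(-1,-1),(-1,1))]
    q=(proj("top",q)-[242,115]+.5)*[800/82,585/60]
    for x in q: cv2.drawMarker(c,tuple(int(v) for v in x),col,0,24,2)
cv2.imwrite("pics/z4.png",c)
E
```

```text
[[656.71254751  39.34217106]
 [678.0080889  -53.71395624]] 95.46173532595054
box centre from rings [653.76443829 -10.525361  ]
```

View pics/z4.png

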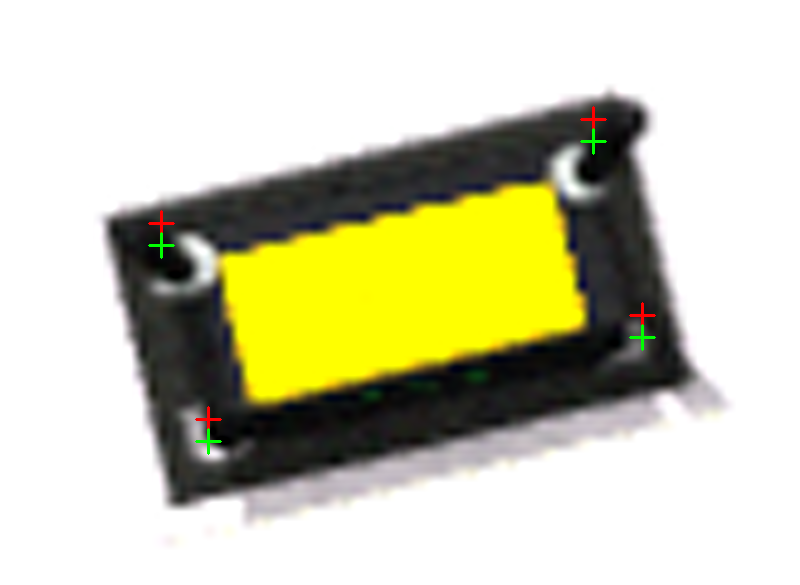

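The antenna bases (rings near (187,263) and (579,172) in this crop) put the box centre at x≈655, against 656.3 held by the gripper. So the camera reads about 1 mm low in x, and the cover sits about 4 mm toward router -x. I'll correct for both and grip the blue router.

Call:
apply_moves:
  commands:
    - [-1,0.3,5.2,25,0]
    - [-1,0,0,28,0]
    - [-1,0,0,22,0]
    - [-1,0,0,15,0]
    - [-1,0,0,9,0]
    - [-1,0,0,4,0]
    - [-1,0,0,0,0]
    - [1,0,0,0,0]
    - [1,0,0,0,0]
    - [1,0,0,0,0]
    - [1,0,0,0,0]
    - [1,0,0,0,0]
    - [1,0,0,0,0]
    - [1,0,0,0,0]
  newtons: 40

```text
time_s: 12.92
eef_pos: [490.7, -243.6, 33.3]
ee_rot: [0.001, 0.635, 0.773, 0.0]
force: [0.5, 0.9, 6.5]
grip_width: 0.556
grip_force: 43.2
```

```bash
python3 -c "
from h import *
go(510.9,273.4,145,-15)"
```

```text
yaw 11.2 tilt [-0.001  0.001] turn 26.2 shift [ 504.6 -114.2 -112. ] q6 -50 pos [ 490.7 -243.6   33.3] t 12.925 w 0.556
```

Call:
apply_moves:
  commands:
    - [1,0,0,-15,0]
    - [1,0,0,-27,0]
    - [1,0,0,-30,8.7]
    - [1,0,0,-25,8.7]
    - [1,0,0,-15,8.8]
    - [1,24.6,-6.2,0,0]
    - [1,48,-11,0,0]
    - [1,48,-11,0,0]
    - [1,48,-11,0,0]
    - [1,48,-11,0,0]
    - [1,48,-11,0,0]
    - [1,48,-11,0,0]
    - [1,48,-11,0,0]
    - [1,48,-11,0,0]
    - [1,48,-10,0,0]
    - [1,30,-6,0,0]
    - [1,18,-4,0,0]
    - [1,0,0,0,0]
    - [1,0,0,0,0]

```text
time_s: 15.3
eef_pos: [511.0, 272.5, 144.8]
ee_rot: [0.0, 0.794, 0.608, -0.0]
force: [-0.1, -0.2, -2.5]
grip_width: 0.556
grip_force: 42.3
```

```bash
python3 -c "
from h import *
go(510.9,273.4,33.5,-15);print(sense()['force'])"
```

```text
yaw -15.1 tilt [-0.001 -0.   ] turn -0.1 shift [  0.9  -0.3 111.3] q6 32 pos [511.  272.5 144.8] t 15.3 w 0.556
[-0.06769565 -0.1610877  -2.5075805 ]
```

Call:
apply_moves:
  commands:
    - [1,0,0,20,0]
    - [1,0,0,30,0]
    - [1,0,0,26,0]
    - [1,0,0,17,0]
    - [1,0,0,8,0]
    - [1,0,0,4,0]
    - [1,0,0,2,0]
    - [1,0,0,0,0]
    - [1,0,0,0,0]

```text
time_s: 16.42
eef_pos: [511.1, 273.6, 38.2]
ee_rot: [0.0, 0.793, 0.609, 0.0]
force: [0.1, -0.1, -3.1]
grip_width: 0.552
grip_force: 42.3
```

```bash
python3 -c "
from h import *
go(510.9,272.6,33.5,-15);print(sense()['force'])"
```

```text
yaw -15.0 tilt [0.    0.001] turn -0.0 shift [-1.   0.1  4.7] q6 32 pos [511.1 273.6  38.2] t 16.425 w 0.552
[ 0.1454243  -0.14867498 -3.0593264 ]
```

Call:
apply_moves:
  commands:
    - [1,-1,0,1,0]
    - [1,0,0,1,0]
    - [1,0,0,1,0]
    - [1,0,0,0.7,0]
    - [1,0,0,0.7,0]
    - [1,0,0,0.5,0]
    - [1,0,0,0,0]

```text
time_s: 17.3
eef_pos: [510.7, 272.6, 33.3]
ee_rot: [0.0, 0.793, 0.609, 0.0]
force: [-2.8, -1.1, 4.1]
grip_width: 0.556
grip_force: 43.1
```

Call:
apply_moves:
  commands:
    - [0.2,0,0,0,0]
    - [-1,0,0,0,0]
    - [-1,0,0,0,0]
    - [-1,0,0,0,0]
    - [-1,0,0,0,0]
    - [-1,0,0,-15,0]
    - [-1,0,0,-30,0]
    - [-1,0,0,-35,0]
    - [-1,0,0,-40,0]
    - [-1,0,0,0,0]

```text
time_s: 18.55
eef_pos: [512.0, 273.0, 157.0]
ee_rot: [0.001, 0.793, 0.609, 0.003]
force: [0.4, -0.0, 0.7]
grip_width: 0.999
grip_force: 0.0
```

```bash
python3 -c "
from h import *
go(656.3,-10.3,145,13.7)"
```

```text
yaw -15.0 tilt [0.004 0.006] turn -28.7 shift [-309.4   73.    12.4] q6 32 pos [512. 273. 157.] t 18.55 w 0.999
```

Call:
apply_moves:
  commands:
    - [-1,0,0,0,-9.5]
    - [-1,0,0,0,-9.6]
    - [-1,0,0,0,-9.6]
    - [-1,-25,6,0,0]
    - [-1,-48,11,0,0]
    - [-1,-48,11,0,0]
    - [-1,-48,11,0,0]
    - [-1,-48,11,0,0]
    - [-1,-48,11,0,0]
    - [-1,-29,8,6,0]
    - [-1,-15,4,6,0]
    - [-1,0,0,0,0]
    - [-1,0,0,0,0]

```text
time_s: 20.18
eef_pos: [654.3, -9.2, 141.1]
ee_rot: [-0.0, 0.617, 0.787, 0.0]
force: [-0.5, -0.3, 0.1]
grip_width: 0.999
grip_force: 0.0
```

```bash
python3 - <<'E'
from h import *
go(656.3,-10.3,32,13.7)
im=imaging.capture("top")
m=mask(im,"blue");m=blobs(m,(115,170,210,245))
k,l,st,ce=cv2.connectedComponentsWithStats(m)
for i in range(1,k):
    if st[i,4]>60:
        v,u=np.where(l==i); print(st[i,4],rect("top",np.c_[u,v],40),rect("top",np.c_[u,v],4))
c=cv2.resize(cv2.convertScaleAbs(im[172:244,114:210],alpha=2.5,beta=0),(800,600),interpolation=cv2.INTER_CUBIC);cv2.imwrite("pics/z5.png",c)
E
```

```text
yaw 13.7 tilt [ 0. -0.] turn 0.0 shift [ -1.6   1.7 109.1] q6 -25 pos [654.3  -9.2 141.1] t 20.175 w 0.999
674 (array([506.7, 263.9]), array([ 85.9, 143.4]), -15.0) (array([509.8, 273.4]), array([ 88.8, 148.3]), -15.0)
537 (array([506.3, 273.6]), array([35.1, 79.7]), -14.9) (array([509.3, 283.4]), array([36.3, 82.4]), -14.9)
```

View pics/z5.png

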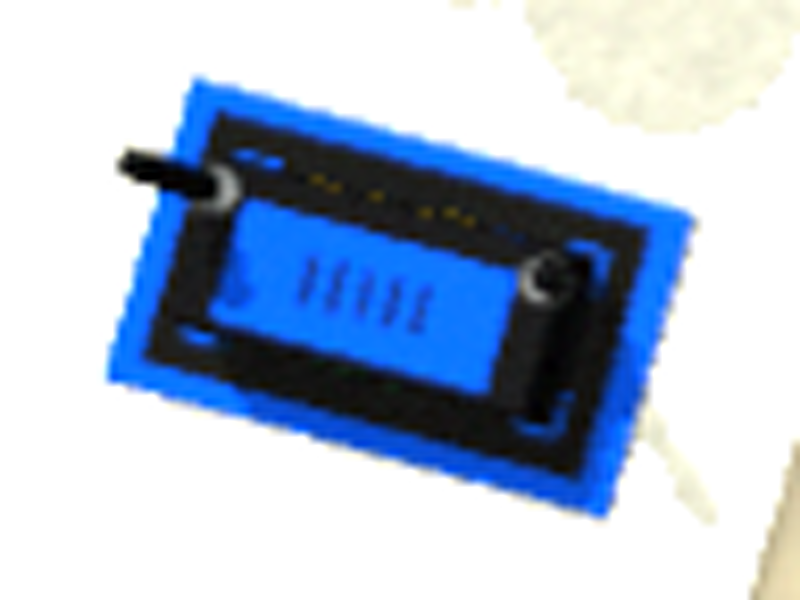

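The blue router stands square and centred on its blue pad, with corner marks showing evenly at (258,160), (590,250), (195,335) and (540,425). Its cover is within about 1 mm of plan. Next I'll pick up the yellow router.

Call:
apply_moves:
  commands:
    - [-1,-0.8,0.5,25,0]
    - [-1,0,0,28,0]
    - [-1,0,0,25,0]
    - [-1,0,0,16,0]
    - [-1,0,0,9,0]
    - [-1,0,0,5,0]
    - [-1,0,0,0,0]
    - [1,0,0,0,0]
    - [1,0,0,0,0]
    - [1,0,0,0,0]
    - [1,0,0,0,0]
    - [1,0,0,0,0]
    - [1,0,0,0,0]
    - [1,0,0,0,0]
  newtons: 40

```text
time_s: 21.98
eef_pos: [655.8, -11.2, 33.6]
ee_rot: [0.001, 0.618, 0.786, 0.0]
force: [0.1, 0.9, 5.2]
grip_width: 0.552
grip_force: 43.5
```

```bash
python3 -c "
from h import *
go(488.9,-243.1,145,4.4)
im=cv2.imread('pics/t3.png')
im=imaging.capture('top');y=blobs(mask(im,'yellow'),(340,185,430,250));v,u=np.where(y>0);print('pad',rect('top',np.c_[u,v],4))"
```

```text
yaw 13.7 tilt [-0.001  0.001] turn 9.3 shift [-218.5 -184.  -111.6] q6 -25 pos [655.8 -11.2  33.6] t 21.975 w 0.552
pad (array([ 487.6, -242.9]), array([ 89.8, 149.2]), 4.4)
```

Call:
apply_moves:
  commands:
    - [1,0,0,-15,0]
    - [1,0,0,-27,0]
    - [1,0,0,-30,3]
    - [1,0,0,-25,3]
    - [1,0,0,-15,3.3]
    - [1,-20,-17,0,0]
    - [1,-37,-31,0,0]
    - [1,-37,-31,0,0]
    - [1,-37,-31,0,0]
    - [1,-37,-31,0,0]
    - [1,-32,-27,0,0]
    - [1,-20,-16,0,0]
    - [1,0,0,0,0]
    - [1,0,0,20,0]
    - [1,0,0,28,0]
    - [1,0,0,26,0]
    - [1,0,0,17,0]
    - [1,0,0,8,0]
    - [1,0,0,4,0]
    - [1,0,0,0,0]

```text
time_s: 24.52
eef_pos: [488.9, -244.6, 42.3]
ee_rot: [0.0, 0.68, 0.734, 0.0]
force: [-0.1, -0.5, -3.4]
grip_width: 0.556
grip_force: 42.6
```

```bash
python3 -c "
from h import *
go(488.9+.13,-243.1-1.7,33.5,4.4);print(sense()['force'])"
```

```text
yaw 4.4 tilt [-0.  0.] turn -0.0 shift [-0.2  0.1  8.8] q6 -43 pos [ 488.9 -244.6   42.3] t 24.525 w 0.556
[-0.08731421 -0.5260621  -3.36238082]
```

Call:
apply_moves:
  commands:
    - [1,0,0,3,0]
    - [1,0,0,1.5,0]
    - [1,0,0,1,0]
    - [1,0,0,1,0]
    - [1,0,0,0.7,0]
    - [1,0,0,0.7,0]
    - [1,0,0,0.5,0]
    - [1,0,0,0,0]

```text
time_s: 25.52
eef_pos: [488.7, -244.5, 33.6]
ee_rot: [0.0, 0.68, 0.734, -0.0]
force: [-0.3, 1.0, -1.0]
grip_width: 0.555
grip_force: 42.7
```

Call:
apply_moves:
  commands:
    - [1,0,0,0.3,0]
    - [0.2,0,0,0,0]
    - [-1,0,0,0,0]
    - [-1,0,0,0,0]
    - [-1,0,0,0,0]
    - [-1,0,0,0,0]
    - [-1,0,0,-15,0]
    - [-1,0,0,-30,0]
    - [-1,0,0,-35,0]
    - [-1,0,0,-40,0]
    - [-1,0,0,0,0]
    - [-1,-40,0,0,0]
    - [-1,-60,0,0,0]
    - [-1,-60,0,0,0]
    - [-1,-30,0,0,0]
    - [-1,0,0,0,0]

```text
time_s: 27.52
eef_pos: [502.3, -435.5, 152.0]
ee_rot: [-0.001, 0.68, 0.733, 0.0]
force: [0.7, 0.7, -0.0]
grip_width: 1.004
grip_force: 0.0
```

```bash
python3 - <<'E'
from h import *
im=imaging.capture("top");cv2.imwrite("pics/t6.png",im)
m=blobs(mask(im,"yellow"),(340,185,430,250))
k,l,st,ce=cv2.connectedComponentsWithStats(m)
for i in range(1,k):
    if st[i,4]>60:
        v,u=np.where(l==i); print(st[i,4],rect("top",np.c_[u,v],40),rect("top",np.c_[u,v],4))
# knob: pointer pixels in bright-on-dark, and green
u0,v0=248,186
h=cv2.cvtColor(im,cv2.COLOR_BGR2GRAY)
d=np.uint8(h<60)*255; d=blobs(d,(278,206,310,236)); k,l,st,ce=cv2.connectedComponentsWithStats(d); i=1+st[1:,4].argmax()
hull=cv2.convexHull(np.argwhere(l==i)[:,::-1].astype(np.int32)); mm=cv2.fillPoly(np.zeros_like(d),[hull],255)
v,u=np.where((mm>0)&(h>80)); p=ray("top",np.c_[u,v],74)
c,e,_=cv2.fitLine(p.astype(np.float32),cv2.DIST_L2,0,.01,.01).reshape(2,2)[0],cv2.fitLine(p.astype(np.float32),cv2.DIST_L2,0,.01,.01).reshape(2,2)[0],0
f=cv2.fitLine(p.astype(np.float32),cv2.DIST_L2,0,.01,.01).ravel();print(len(u),"pointer dir",np.degrees(np.arctan2(f[1],f[0])),"mid",f[2:])
print("disc/hull centre",ce[i],ray("top",ce[i],44))
c=cv2.resize(cv2.convertScaleAbs(im[190:250,255:335],alpha=1.6,beta=0),(800,600),interpolation=cv2.INTER_CUBIC);cv2.imwrite("pics/z6.png",c)
E
```

```text
736 (array([ 485.3, -235.3]), array([ 86.9, 145. ]), 4.4) (array([ 487.6, -242.7]), array([ 89.8, 149.9]), 4.4)
559 (array([ 483.7, -243.1]), array([35.1, 79.4]), 4.3) (array([ 486. , -250.8]), array([36.3, 82.1]), 4.3)
26 pointer dir -62.499294 mid [470.77304  -26.311161]
disc/hull centre [293.39463602 220.61302682] [[476.91648933 -35.23025544]]
```

View pics/z6.png

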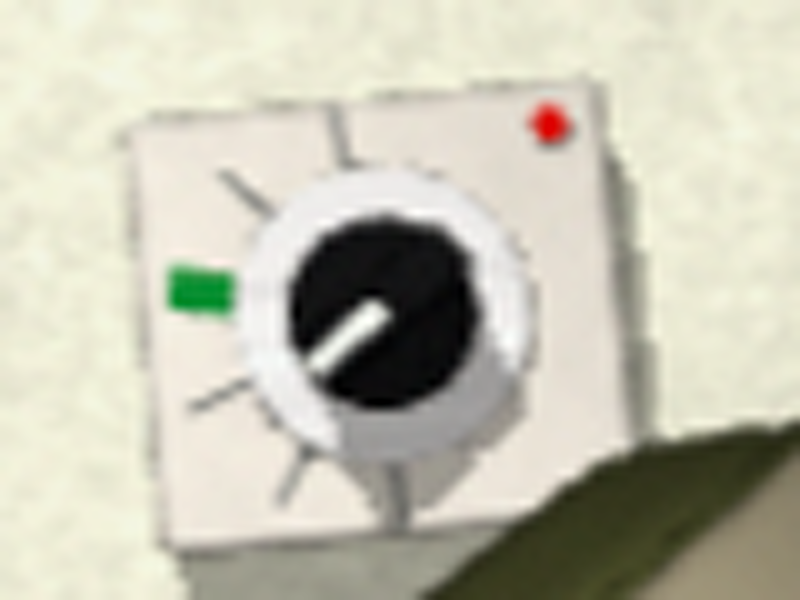

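The yellow router is square and centred on its yellow pad. In the crop the pointer runs (385,310)→(318,368), at about 131° in the world frame. The green mark at (202,290), seen from the box centre (382,316), is at about 82°, so the knob needs about 49° clockwise.

```bash
python3 -c "
from h import *
go(477.5,-34.7,140,41)"
```

```text
yaw 4.3 tilt [ 0.001 -0.001] turn -36.7 shift [317.9 242.9  12.8] q6 -55 pos [ 502.7 -434.   152.3] t 27.575 w 1.0
```

Call:
apply_moves:
  commands:
    - [-1,0,0,0,-9]
    - [-1,0,0,0,-9]
    - [-1,0,0,0,-9]
    - [-1,0,0,0,-9.7]
    - [-1,20,15,0,0]
    - [-1,42,32,0,0]
    - [-1,42,32,0,0]
    - [-1,42,32,0,0]
    - [-1,42,32,0,0]
    - [-1,42,32,0,0]
    - [-1,42,32,6,0]
    - [-1,30,23,6,0]
    - [-1,16,13,0,0]
    - [0,0,0,0,0]
    - [0,0,0,0,0]

```text
time_s: 29.45
eef_pos: [477.2, -34.7, 141.3]
ee_rot: [0.0, 0.414, 0.91, -0.0]
force: [-0.8, 0.0, 0.4]
grip_width: 0.603
grip_force: 0.0
```

```bash
python3 -c "
from h import *
go(477.5,-34.7,71,41)"
```

```text
yaw 41.1 tilt [-0.  0.] turn 0.1 shift [-0.2  0.2 70.3] q6 -59 pos [477.2 -34.7 141.3] t 29.45 w 0.603
```

Call:
apply_moves:
  commands:
    - [0,0,0,25,0]
    - [0,0,0,20,0]
    - [0,0,0,14,0]
    - [0,0,0,8,0]
    - [0,0,0,3,0]
    - [0,0,0,0,0]
    - [1,0,0,0,0]
    - [1,0,0,0,0]
    - [1,0,0,0,0]
    - [1,0,0,0,0]
    - [1,0,0,0,0]
  newtons: 25

```text
time_s: 30.82
eef_pos: [478.3, -34.0, 71.8]
ee_rot: [0.001, 0.414, 0.91, 0.001]
force: [4.0, 5.9, 0.9]
grip_width: 0.156
grip_force: 28.2
```

Call:
apply_moves:
  commands:
    - [1,0,1,0,0]
    - [1,0,0,0,5]
    - [1,0,0,0,8]
    - [1,0,0,0,8]
    - [1,0,0,0,8]
    - [1,0,0,0,8]
    - [1,0,0,0,8]
    - [1,0,0,0,4]
    - [1,0,0,0,0]
    - [1,0,0,0,0]

```text
time_s: 32.08
eef_pos: [478.1, -33.8, 71.8]
ee_rot: [0.0, 0.754, 0.657, -0.0]
force: [-1.6, 2.0, 7.7]
grip_width: 0.154
grip_force: 29.1
```

```bash
python3 -c "
from h import *
go(477.5,-34.7,71,-7.5);s=sense();print(s['force'],s['wrist_torque'])"
```

```text
yaw -7.9 tilt [-0. -0.] turn -0.4 shift [-0.9 -0.5  0.8] q6 -10 pos [478.1 -33.8  71.8] t 32.075 w 0.154
[-1.57936578  1.97207647  7.74924851] [ 0.25606539  0.55878261 -0.05710282]
```

Now I'll release, rise and move away along +x and +y to check from above.

Call:
apply_moves:
  commands:
    - [0,0,0,0,0]
    - [0,0,0,0,0]
    - [-0.2,0,0,0,0]
    - [-0.2,0,0,0,0]
    - [-0.2,0,0,-15,0]
    - [-0.2,0,0,-30,0]
    - [-0.2,0,0,-30,0]
    - [-0.2,0,0,-30,0]
    - [-0.2,-30,0,0,0]
    - [-0.2,-60,0,0,0]
    - [-0.2,-60,0,0,0]
    - [-0.2,-60,0,0,0]
    - [-0.2,-60,0,0,0]
    - [-0.2,-60,0,0,0]
    - [-0.2,-60,0,0,0]
    - [-0.2,-30,0,0,0]
    - [-0.2,0,0,0,0]

```text
time_s: 34.2
eef_pos: [419.4, -451.5, 176.7]
ee_rot: [0.0, 0.755, 0.656, -0.0]
force: [0.3, -0.3, -0.3]
grip_width: 0.6
grip_force: 0.0
```

```bash
python3 - <<'E'
from h import *
go(477,-34,140,-7.5)
im=imaging.capture("top");cv2.imwrite("pics/t7.png",im)
c=cv2.resize(cv2.convertScaleAbs(im[190:250,255:335],alpha=1.6,beta=0),(800,600),interpolation=cv2.INTER_CUBIC);cv2.imwrite("pics/z7.png",c)
E
```

```text
yaw -8.1 tilt [-0.001  0.   ] turn -0.6 shift [421.4   2.6  36.5] q6 -50 pos [ 419.4 -451.5  176.7] t 34.2 w 0.6
```

View pics/z7.png

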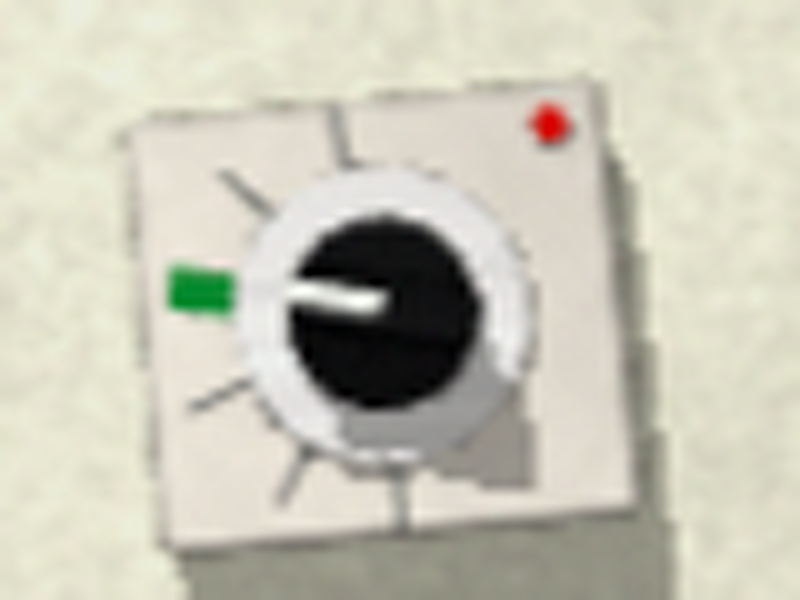

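The pointer now runs (385,300)→(290,292) toward the green mark at (202,290). I'll compare the angles in world coordinates.

```bash
python3 - <<'E'
from h import *
P=lambda q:np.array(q)/10+[255,190]-.45
c=ray("top",P([[130,128],[592,83],[637,505],[170,548]]),30)
ang=lambda d:np.degrees(np.arctan2(d[1],d[0]))
print("sizes",[np.linalg.norm(c[i]-c[i-1]) for i in range(4)],"yaw",ang(c[0]-c[3]),ang(c[1]-c[2]),ang(c[0]-c[1])-90,ang(c[3]-c[2])-90)
g=ray("top",P([[202,290]]),30)[0];m=c.mean(0);print("centre",m,"green r",np.linalg.norm(g-m),"ang",ang(g-m))
p=ray("top",P([[385,300],[295,292]]),74);print("pointer",ang(p[1]-p[0]),"offset of axis",p, )
im=cv2.imread("pics/t7.png")
h=cv2.cvtColor(im,cv2.COLOR_BGR2GRAY).astype(float)[216:223,284:294]
x=np.arange(284,294);w=np.clip(h-45,0,None);print(np.round(h))
v=(w*np.arange(216,223)[:,None]).sum(0)/w.sum(0)
print(np.round(v,2)); q=ray("top",np.c_[x,v],74);f=np.polyfit(q[1:-1,1],q[1:-1,0],1);print("pointer angle",90-np.degrees(np.arctan(f[0])))
for i in(m,[477.,-34.7]):print(i)
E
```

```text
sizes [np.float64(95.78219869854293), np.float64(105.6136880328024), np.float64(96.19778768623952), np.float64(105.81432982719778)] yaw 5.866775760530158 5.985693965482191 5.843728915896065 5.6188531255195215
centre [476.69899699 -34.02997653] green r 41.211942521988966 ang 82.34352416664319
pointer 85.21517256217744 offset of axis [[477.4836676  -33.918034  ]
 [479.12203494 -14.3450795 ]]
[[116.  39.   9.   7.   7.   8.   9.   9.  10.  11.]
 [ 85.  14.  10.  10.   9.  10.   8.   8.   8.   9.]
 [137. 134. 121.  99.  87.  56.  36.  28.  10.   9.]
 [147. 147. 145. 142. 141. 137. 135. 135. 122.  75.]
 [ 65.  68.  78. 101. 117. 130. 147. 147. 125.  61.]
 [ 13.  16.  22.  34.  41.  49.  61.  68.  56.  27.]
 [ 22.   3.   4.   4.   6.   7.  12.  17.  14.  13.]]
[217.88 218.69 218.79 219.01 219.14 219.43 219.64 219.69 219.61 219.35]
pointer angle 81.44389718565095
[476.69899699 -34.02997653]
[477.0, -34.7]
```

```bash
python3 - <<'E'
from h import *
a=cv2.imread("pics/top0.png").astype(int);b=imaging.capture("top").astype(int)
for n,(x0,y0,x1,y1) in dict(mug=(145,118,198,162),driver=(386,92,408,160),plug=(326,252,354,290)).items(): print(n,np.abs(a-b)[y0:y1,x0:x1].mean().round(2))
for c,r in(("blue",(115,170,210,245)),("yellow",(340,185,430,250))):
    m=blobs(mask(b.astype(np.uint8),c),r);k,l,st,ce=cv2.connectedComponentsWithStats(m)
    for i in range(1,k):
        if st[i,4]>60: v,u=np.where(l==i);print(c,rect("top",np.c_[u,v],40 if st[i,4]<620 else 4))
s=sense();print(s["force"],s["grip_force"],s["time_s"])
print(ctrl.finish_job())
E
```

```text
mug 7.72
driver 7.13
plug 35.42
blue (array([509.8, 273.4]), array([ 88.8, 148.3]), -15.0)
blue (array([506.2, 273.3]), array([35.1, 79.1]), -14.9)
yellow (array([ 487.7, -243. ]), array([ 89.8, 149.3]), 4.4)
yellow (array([ 483.7, -243.1]), array([35.1, 79.4]), 4.3)
[ 0.07350584  1.22314413 -0.13953033] 0.0 34.3
the job is handed in; nothing more can be done
None
```

The job is handed in at 34.3 s: the routers are swapped and square on their own pads, each centred to about 1 mm, the knob pointer is within about 1° of the green mark, and the gripper is clear. The mug and screwdriver look unmoved; the plug's patch of the last picture differed from the start, probably the arm in view, and I handed in without checking it.

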